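# Fit the return spring on the spring rod

## Task

Fit the loose compression spring on the upright spring rod: thread it over the rod end with its bent-in wire end downwards and ease it down until it sits fully home on the round steel seat. The wire end snags on the two brass collars of the rod, so twist the spring slightly until the wire end finds each notch; only ever press lightly, never driving the sprung rod to its stop. Let go of the spring at the end and leave the jar, the pulley and the bearing where they are.

Things in the scene. Friction and masses are not known exactly. Their poses are not given: they have to be found in the camera images.
- spring: Loose steel compression spring standing upright: outside diameter 32 mm, bore 25 mm, 56 mm high, wire 3.5 mm, pitch 10.5 mm, a flat closed turn at each end, about 60 g, so stiff that it does not give. Origin: on its axis, in the plane of its underside; z up along the axis. In the lowest turn its wire end is bent in on the spring's own -x side (see wire_end).
- wire_end (a point): Inner tip of the spring's bent-in wire end: a straight square tooth 3.5 x 3.5 mm thick in the lowest turn, its centre 1.75 mm above the underside, running radially inwards along the spring's -x side to 6.5 mm from the axis.
- rod_stand: Fixed stand of the spring rod: aluminium base plate 84 x 84 x 12 mm with four screws and a steel sleeve in the middle. Origin: centre of the underside of the plate, on the rod axis; z up. A small red mark on the plate lies on its -x side.
- plunger: Upright sprung steel rod (bare diameter 10 mm) with round seat (diameter 39 mm). Origin: centre of the seat's top face, 40 mm above the bench at rest; axes as rod_stand. Pressed down, rod, seat and collars sink together: it starts at about 3 N, takes 2.5 N more per mm, and meets its hard stop after 8 mm at about 23 N; released, it rises again.
- upper_collar (a point): Centre of the top face of the upper brass collar (diameter 22 mm, 5 mm thick, bevelled rims), 51 mm above the seat. It has one notch, 6.4 mm wide and open to the bare rod, that lets the wire end through. The notch points to the stand's -x side, turned from it by an unknown angle of up to 0.85 rad either way about the rod. The collar does not turn under the hand.
- lower_collar (a point): Centre of the top face of the lower brass collar, 25 mm above the seat: a collar like the upper one, but its notch has an unknown angle of its own (also up to 0.85 rad either way from the stand's -x side). Between the collars (21 mm apart) and below them the spring turns freely. The points' own axes are those of the stand and do not show the notches.
- rod_tip (a point): Centre of the top end of the spring rod (tapered over the last 5 mm), 72 mm above the seat, 112 mm above the bench at rest.
- grease_jar: White jar with black lid, diameter 56 mm, 55 mm high, standing loose; origin at the centre of its underside. Bystander.
- pulley: Turned aluminium pulley, diameter 60 mm, 36 mm high, lying loose; origin at the centre of its underside. Bystander.
- bearing: Ball bearing, diameter 35 mm, 11 mm high, lying loose; origin at the centre of its underside. Bystander.

How it is judged:
At the end, for the whole second after the job is handed in: The spring stands round the rod with its underside on the seat (within 4 mm of the seat's top face), its axis within 4 mm of the rod's axis and within 0.1 rad of upright, bent-in end downwards, at rest and let go (z of spring in the frame of plunger between -0.003 and 0.004 m and horizontal distance between spring and plunger below 0.004 m and angle between spring's own z axis and vertical below 0.1 rad and linear speed of spring below 0.02 m/s); the robot touches nothing.
It fails at once if the spring is forced against the rod, its collars or seat with more than 40 N (contact force between spring and plunger above 40 N).
It fails at once if the jar is moved by more than 20 mm (distance of grease_jar from where it was at the start of the episode above 0.02 m).
It fails at once if the pulley is moved by more than 20 mm (distance of pulley from where it was at the start of the episode above 0.02 m).
It fails at once if the bearing is moved by more than 20 mm (distance of bearing from where it was at the start of the episode above 0.02 m).
It also fails if it takes over 72 s, if anything falls off the work surface, if the arm or the gripper's body presses on something with over 40 N, if the wrist force passes 120 N, or if a joint passes its speed limit or range.

## Robot

A 6-joint arm with a two-finger parallel gripper is mounted at the origin on a cart in front of the work surface, level with it; the furniture and walls round the work are solid. World frame = base frame: x ahead of the robot, y to its left, z up, the work surface at z = 0. Lengths are in m, angles in rad, forces in N, time in s.
With the tool pointing down it reaches from about 0.3 to 0.875 m from the base axis. Payload 6.4 kg.
Tool frame: the origin (TCP) lies on the front face of the gripper's body, between the roots of the fingers; the fingertips stand 73 mm ahead of it and the grasp point (between the pads) lies ctrl.pinch_z ahead of it (ctrl.pinch_z is the distance from the TCP to the grasp point, in m); z points along the fingers, x is the direction in which the jaws open and shut, and the axes are right-handed (so a half turn about z gives the same grasp; the last joint's range is limited). The gripper opens to 85 mm and grips with 20 to 120 N. Pads are 22 mm wide; open, the fingers measure 114 mm over their backs; the gripper's body (76 mm by 85 mm) begins 54 mm behind the grasp point. The pads swing forward as they close: fully open they stand 13 mm farther back than shut.
Start: joints at [-1.508, 0.181, 1.607, -0, 1.354, -0.206], TCP at [0.153, -0.554, 0.304] pointing down, gripper open.
Joint ranges: [-2.99, 2.99], [-0.89, 2.07], [0.3, 2.58], [-1.14, 4.28], [0, 2.63], [-3.12, 3.12]. Speed limits (rad/s): [2.57, 2.57, 3.01, 3.14, 3.14, 3.14].

## Interface

Orientations are given as a unit quaternion [w, x, y, z].
In Python, from bench import ctrl gives the robot as it stands.
- The arm moves only by the tool move_arm, never from a script. Its argument "rows" is text: rows parted by semicolons, each of 7 numbers parted by spaces: the shift along the tool's x, y, z in cm, then the turn, a rotation vector about the tool's x, y, z in degrees, then the opening, from 0 (shut) to 1 (fully open). In form: x y z rx ry rz grip; .... A call has 1 to 20 rows; each row shifts and turns the commanded pose from where the row before left it, along the tool's axes as they then stand; what a row does not reach is not made up. A row lasts 1/10 s, in which the tool goes at most 50 mm and 8.59 degrees, less where a joint would pass 70% of its speed; a pose out of reach is approached as far as the arm can. A call with a gripper value outside its range is refused whole. The fingers move at their own pace and stop on an object; the grip force is fixed at half the most. Time passes only in rows, so rows that do not move let the fingers close. It gives the time, the measured TCP pose, the force and the opening at its end, in the units of the state.
- ctrl.get_obs(): the state, without advancing time (a new reading comes with each control period).
- ctrl.camera(name): name is "scene" or "side" or "wrist"; returns a dict with "color" (480x640x3 uint8, blue, green, red), "fx", "fy", "cx", "cy" (pixels), "rvec" (rotation vector, rad) and "tvec" (3), from world to camera coordinates, as OpenCV has them. Camera axes: x right, y down, z forward; pixel columns grow to the right and rows downward; lengths in m; the calibration is good to about 2 mm. The wrist camera is an equidistant fisheye: a pixel r from the principal point sees the ray r / f radians off the axis. A picture is of the moment at which its call begins. There is no depth.
- ctrl.hand_in(): hands the job in, once; it reports no verdict.
Trained networks look in the newest picture that a camera, given by its name, has taken for a name from the list of things; names that differ only in an ending like _2 or _b are one class to them, and where a whole thing is asked for, a point or a joint stands for the part that bears it (a point fixed in the world has none). Each returns a list of dicts, best first, with "confidence" (0 to 1); they miss things now and then, are a little off and sometimes report something else, mostly with a low value. They report only what shows in the picture. A call takes as long as a camera call.
- ctrl.look_for(camera, query): "bbox" ([left, top, right, bottom] in pixels, round what is visible of it).
- ctrl.trace(camera, query): "region" (480x640 bool, what is visible of it) and "bbox" ([left, top, right, bottom] in pixels, round what is visible of it).
The state is a dict: "time_s": time; "q": joint angles; "dq": joint speeds; "joint_efforts": joint torques, N m; "eef_pos": TCP position; "eef_rot": TCP orientation; "wrist_force": force on the tool from outside, world axes, zero at the start; "torque": the same for the moment, N m; "opening": opening from 0.0 (shut) to 1.0 (fully open).
Only numpy, scipy, OpenCV 4.12 (cv2) and the standard library are available. Lean on these libraries where they do the work, as an engineer would, in place of code of your own. Each camera call takes 0.05 s, during which the arm holds its last target.

## Working session

There is one attempt and no reset: what is moved stays moved. The work goes in short steps, Python scripts to look and compute and a tool call to move; the robot and the scene stay as the last step left them, time stands still between calls to the robot, and variables do not carry over. Pictures are saved under pics/ and viewed, and the job is handed in when it is done.

Besides the shell and the picture viewer there is one more tool, called after ">>>" in YAML: its name, and indented under it one key for each argument. move_arm: Moves the arm, as the interface text tells. Its arguments: {"type":"object","properties":{"rows":{"type":"string"}},"required":["rows"]}

```bash
mkdir -p pics; ls
python3 - <<'E'
from bench import ctrl
import cv2
print(ctrl.pinch_z); o=ctrl.get_obs(); print(o)
for n in ["scene","side","wrist"]:
    c=ctrl.camera(n); cv2.imwrite(f"pics/{n}0.png",c["color"]); print(n,[c[k] for k in("fx","fy","cx","cy","rvec","tvec")])
    for q in ["spring","wire_end","rod_stand","plunger","upper_collar","lower_collar","rod_tip","grease_jar","pulley","bearing"]:
        print(q,[(d["bbox"],round(d["confidence"],2)) for d in ctrl.look_for(n,q)[:2]])
E
```

```text
pics
0.0539
{'time_s': 0.0, 'q': array([-1.50829577e+00,  1.81541603e-01,  1.60798654e+00, -7.64106960e-06,
        1.35379171e+00, -2.06341905e-01]), 'dq': array([ 1.47488541e-03, -1.91598174e-03,  8.38409583e-04, -8.18282942e-05,
        2.20774161e-04, -1.23693302e-03]), 'joint_efforts': array([ 1.14038467e-03, -4.44870865e+01, -3.51338017e+01, -3.05704189e-04,
        9.05779103e-03, -7.54502764e-06]), 'eef_pos': array([ 0.15269423, -0.55392258,  0.3029941 ]), 'eef_rot': array([-6.50519412e-04,  7.95492395e-01, -6.05962955e-01, -5.68018895e-04]), 'wrist_force': array([-0.50349979,  0.7233798 ,  0.61610811]), 'torque': array([0.02037908, 0.04487539, 0.00829284]), 'opening': 0.9952156081471293}
scene [484.7909800966868, 484.7909800966868, 321.6442620155159, 240.7667305682611, array([ 1.2150033 , -2.01946626,  1.17671317]), array([0.15839471, 0.34906386, 0.7108192 ])]
spring [([259.6, 281.5, 281.4, 308.9], 0.81)]
wire_end [([265.3, 281.4, 278.1, 306.2], 0.84)]
rod_stand []
plunger []
upper_collar []
lower_collar []
rod_tip []
grease_jar [([311.7, 267.0, 333.0, 298.7], 0.95), ([263.9
[... 468 characters left out ...]
6)]
rod_stand [([336.2, 276.3, 400.0, 348.1], 0.87)]
plunger [([359.7, 276.2, 381.6, 315.0], 0.9)]
upper_collar [([358.4, 277.2, 378.5, 320.0], 0.87)]
lower_collar [([357.0, 275.4, 380.5, 322.5], 0.85), ([294.0, 236.8, 307.9, 259.5], 0.61)]
rod_tip [([357.4, 279.3, 380.2, 320.2], 0.74)]
grease_jar [([297.5, 253.3, 319.0, 289.5], 0.61)]
pulley [([350.4, 355.5, 389.5, 398.3], 0.75)]
bearing []
wrist [371.64829954431775, 371.64829954431775, 311.6604076994438, 246.22342800435538, array([-2.2812741 ,  1.73947321,  0.28471478]), array([-0.57386811, -0.04116348,  0.37972265])]
spring []
wire_end []
rod_stand []
plunger []
upper_collar []
lower_collar []
rod_tip []
grease_jar []
pulley []
bearing []
```

View pics/scene0.png

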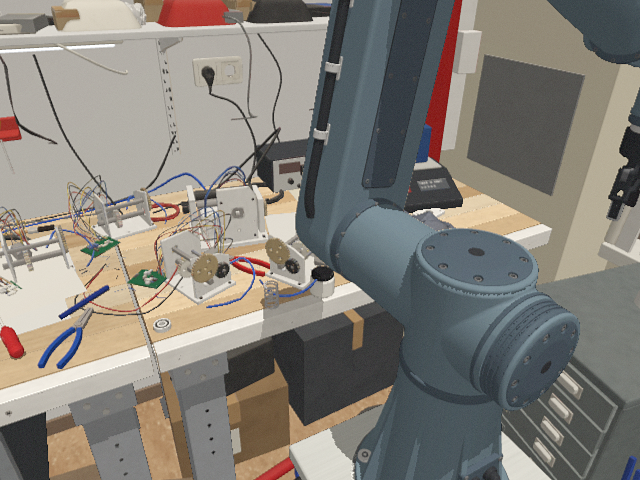

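View pics/side0.png

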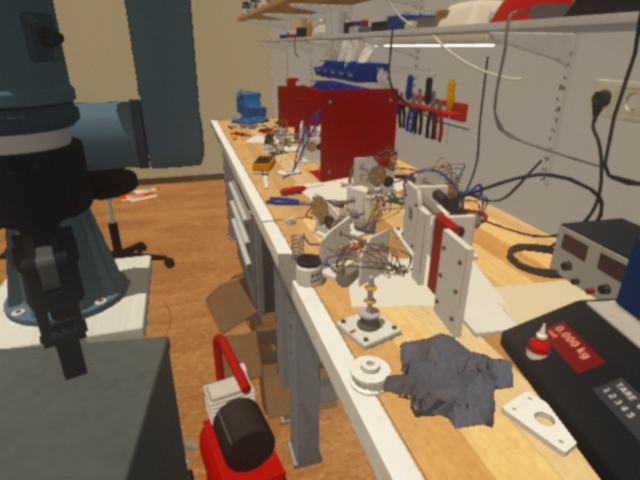

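View pics/wrist0.png

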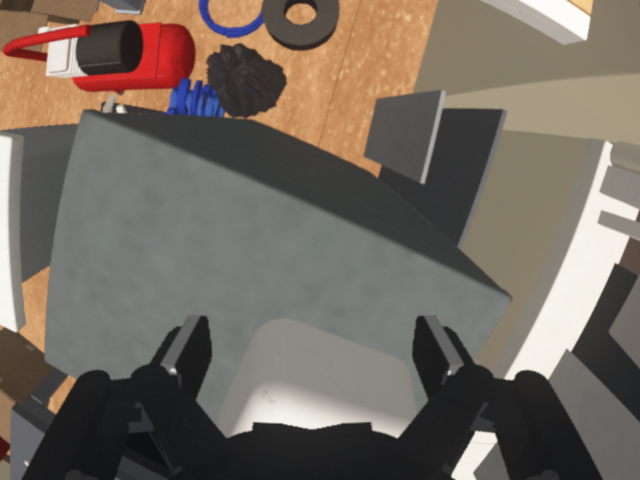

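```bash
cat > h.py <<'E'
import numpy as np, cv2
from scipy.spatial.transform import Rotation as R
from bench import ctrl
def cam(n,fn=None):
    c=ctrl.camera(n)
    if fn: cv2.imwrite("pics/"+fn,c["color"])
    return c
def ray(c,u,v,fish=False):
    Rm=cv2.Rodrigues(c["rvec"])[0]; t=c["tvec"]
    x=np.array([(u-c["cx"])/c["fx"],(v-c["cy"])/c["fy"]])
    if fish:
        r=np.hypot(*x); d=np.array([*(x/r*np.sin(r)),np.cos(r)]) if r>1e-9 else np.array([0,0,1.])
    else: d=np.array([*x,1.]); d/=np.linalg.norm(d)
    return -Rm.T@t, Rm.T@d
def plane(c,u,v,z,fish=False):
    o,d=ray(c,u,v,fish); return o+d*(z-o[2])/d[2]
def proj(c,P,fish=False):
    Rm=cv2.Rodrigues(c["rvec"])[0]; p=Rm@np.asarray(P,float)+c["tvec"]
    if fish:
        th=np.arctan2(np.hypot(p[0],p[1]),p[2]); k=th/max(np.hypot(p[0],p[1]),1e-12)
        return np.array([c["cx"]+c["fx"]*k*p[0],c["cy"]+c["fy"]*k*p[1]])
    return np.array([c["cx"]+c["fx"]*p[0]/p[2],c["cy"]+c["fy"]*p[1]/p[2]])
def tri(obs):
    A=np.zeros((3,3));b=np.zeros(3)
    for o,d in obs:
        M=np.eye(3)-np.outer(d,d);A+=M;b+=M@o
    return np.linalg.solve(A,b)
E
python3 - <<'E'
from h import *
s=cam("scene");w=cam("side")
def crop(c,b,fn,k):
    x0,y0,x1,y1=b; cv2.imwrite("pics/"+fn,cv2.resize(c["color"][y0:y1,x0:x1],None,fx=k,fy=k,interpolation=cv2.INTER_CUBIC))
crop(w,(280,220,420,400),"sidecrop.png",4)  
crop(s,(140,250,350,350),"scenecrop.png",3.8)
print("cams",ray(s,0,0)[0],ray(w,0,0)[0])
print("spring scene",plane(s,271,294,.028),"side",plane(w,299,246,.028))
print("tri",tri([ray(s,271,294),ray(w,299,246)]))
print("stand tip",tri([ray(w,370,284)]) if 0 else plane(w,370.5,284,.112), plane(w,369,330,.012))
print("jar",plane(s,322,283,.03),plane(w,308,270,.03),"pulley",plane(w,370,375,.018),"bearing",plane(s,162,325,.005))
E
```

```text
cams [-0.30839385  0.35685356  0.65555104] [ 0.25862212 -0.89376163  0.46485167]
spring scene [0.49035911 0.04044159 0.028     ] side [0.49444362 0.03790628 0.028     ]
tri [0.49416072 0.03941831 0.02638672]
stand tip [ 0.5227812  -0.31739649  0.112     ] [ 0.53126702 -0.30383057  0.012     ]
jar [ 0.47361342 -0.07630347  0.03      ] [ 0.48082352 -0.09046283  0.03      ] pulley [ 0.48481259 -0.41726947  0.018     ] bearing [0.52361478 0.2689889  0.005     ]
```

View pics/sidecrop.png

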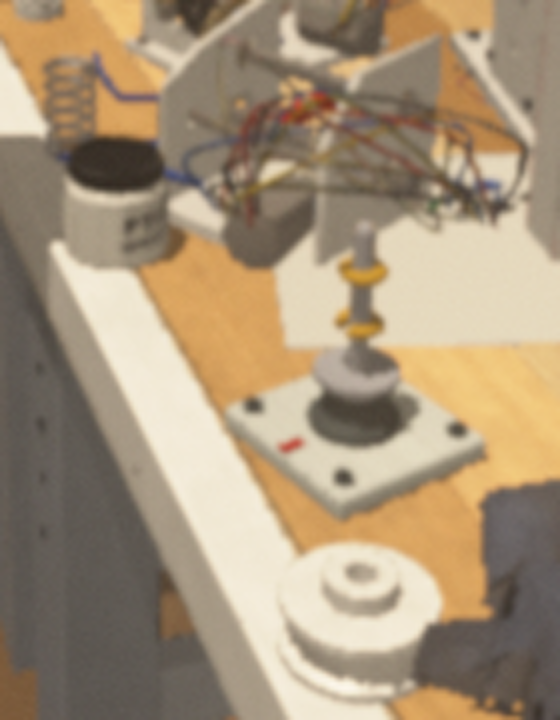

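View pics/scenecrop.png

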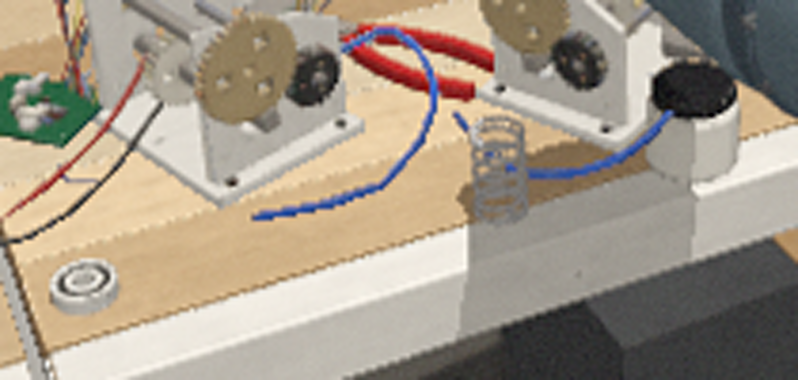

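```bash
cat >> h.py <<'E'
def tool(o=None):
    o=o or ctrl.get_obs(); q=o["eef_rot"]; return o["eef_pos"],R.from_quat([q[1],q[2],q[3],q[0]])
def delta(P,yaw=None):
    """shift to TCP world P in current tool axes (cm); rotvec (deg) to be pointing down with tool x at world yaw (mod pi)"""
    p,r=tool(); d=r.inv().apply(np.asarray(P)-p)*100
    out=d.round(2)
    x=r.apply([1,0,0]); cur=np.arctan2(x[1],x[0])
    if yaw is None: yaw=cur
    yaw=cur+(yaw-cur+np.pi/2)%np.pi-np.pi/2
    X=np.array([np.cos(yaw),np.sin(yaw),0]);Z=np.array([0,0,-1.]);Y=np.cross(Z,X)
    rt=R.from_matrix(np.c_[X,Y,Z])
    print("shift cm",out,"rot deg",np.degrees((r.inv()*rt).as_rotvec()).round(2),"cur yaw",np.degrees(cur).round(2))
def stat():
    o=ctrl.get_obs();p,r=tool(o);x=r.apply([1,0,0]);z=r.apply([0,0,1])
    print("t",round(o["time_s"],2),"p",p.round(4),"yaw",np.degrees(np.arctan2(x[1],x[0])).round(2),"z",z.round(4),"F",o["wrist_force"].round(2),"T",o["torque"].round(3),"open",round(o["opening"],3),"q",o["q"].round(2))
E
python3 - <<'E'
from h import *
c=cam("wrist");p,r=tool();o,d=ray(c,c["cx"],c["cy"],True)
print("cam in tool",r.inv().apply(o-p),"axis",r.inv().apply(d), "img x in tool",r.inv().apply(cv2.Rodrigues(c["rvec"])[0].T@[1,0,0]))
stat()
# camera over stand
delta([0.46,-0.33,0.30])
delta([0.46,-0.33,0.30],0)
E
```

```text
cam in tool [-0.0013251  -0.08192872 -0.0694612 ] axis [4.29604088e-04 3.19613104e-01 9.47548035e-01] img x in tool [ 9.99999475e-01  7.44004269e-04 -7.04341470e-04]
t 1.8 p [ 0.1527 -0.5544  0.3039] yaw -74.6 z [-0.  0. -1.] F [1.25 0.21 0.03] T [-0.023 -0.011 -0.017] open 0.999 q [-1.51  0.18  1.61 -0.    1.35 -0.21]
shift cm [-13.47 -35.59   0.39] rot deg [0. 0. 0.] cur yaw -74.6
shift cm [-13.47 -35.59   0.39] rot deg [ -0.    0.  -74.6] cur yaw -74.6
```

Run:
```python
from h import *
w=cam("side")
f=lambda u,v,z:plane(w,280+u/4,220+v/4,z).round(4)
print("mark",f(292,445,.012)); 
for uv in [(229,408),(345,507),(484,440)]: print("corner",f(*uv,.012))
for uv in [(253,406),(457,430),(343,478)]: print("screw",f(*uv,.012))
print("tip",f(365,228,.11),"seat",f(357,368,.04),"ucol",f(363,270,.089),"lcol",f(359,322,.063))
```

```text
mark [ 0.5032 -0.2994  0.012 ]
corner [ 0.4862 -0.2652  0.012 ]
corner [ 0.5087 -0.346   0.012 ]
corner [ 0.5847 -0.3196  0.012 ]
screw [ 0.4971 -0.2667  0.012 ]
screw [ 0.5767 -0.3094  0.012 ]
screw [ 0.5154 -0.3275  0.012 ]
tip [ 0.5348 -0.2924  0.11  ] seat [ 0.5356 -0.2909  0.04  ] ucol [ 0.5357 -0.2911  0.089 ] lcol [ 0.5355 -0.2905  0.063 ]
```

>>> move_arm:
  rows: "-1.5 -4.4 0.5 0 0 0 0.6; -1.5 -4.4 0.5 0 0 0 0.6; -1.5 -4.4 0.5 0 0 0 0.6; -1.5 -4.4 0.5 0 0 0 0.6; -1.5 -4.4 0.5 0 0 0 0.6; -1.5 -4.4 0.5 0 0 0 0.6; -1.5 -4.4 0.5 0 0 0 0.6; -1.5 -4.4 0.5 0 0 0 0.6; -1.5 -4.4 0.5 0 0 0 0.6; -1.5 -4.4 0.5 0 0 0 0.6"

```text
time_s: 2.85
eef_pos: [0.5386, -0.2916, 0.2538]
eef_rot: [0.0, 0.795, -0.606, 0.0]
wrist_force: [0.5, 0.0, 0.9]
opening: 0.599
```

>>> move_arm:
  rows: "0 0 0 0 0 -8.5 0.6; 0 0 0 0 0 -8.5 0.6; 0 0 0 0 0 -8.5 0.6; 0 0 0 0 0 -8.5 0.6; 0 0 0 0 0 -8.5 0.6; 0 0 0 0 0 -8.5 0.6; 0 0 0 0 0 -8.5 0.6; 0 0 0 0 0 -8.5 0.6; 0 0 0 0 0 -8.5 0.6; 0 0 0 0 0 -8.5 0.6; 0 0 0 0 0 -8.5 0.6; 0 0 0 0 0 -8.5 0.6; 0 0 0 0 0 -8.5 0.6; 0 0 0 0 0 -8.5 0.6; 0 0 0 0 0 -8.5 0.6; 0 0 0 0 0 -8.5 0.6; 0 0 0 0 0 -8.5 0.6; 0 0 0 0 0 -8.5 0.6; 0 0 0 0 0 -8.5 0.6; 0 0 0 0 0 -8.5 0.6"

```text
time_s: 4.85
eef_pos: [0.5371, -0.2929, 0.2539]
eef_rot: [-0.0, 0.671, 0.742, 0.0]
wrist_force: [0.0, 0.3, -0.8]
opening: 0.602
```

Run:
```python
from h import *
c=cam("wrist","w1.png"); stat(); delta([0.5354,-0.2917,0.215],np.radians(104))
```

```text
t 4.9 p [ 0.5371 -0.2929  0.2538] yaw 96.18 z [-0.e+00  1.e-04 -1.e+00] F [-0.49 -0.33  0.07] T [-0.028 -0.001 -0.018] open 0.597 q [-0.69  0.31  1.56  0.    1.28 -2.37]
shift cm [ 0.13 -0.16  3.88] rot deg [-0.   -0.   -7.82] cur yaw 96.18
```

View pics/w1.png

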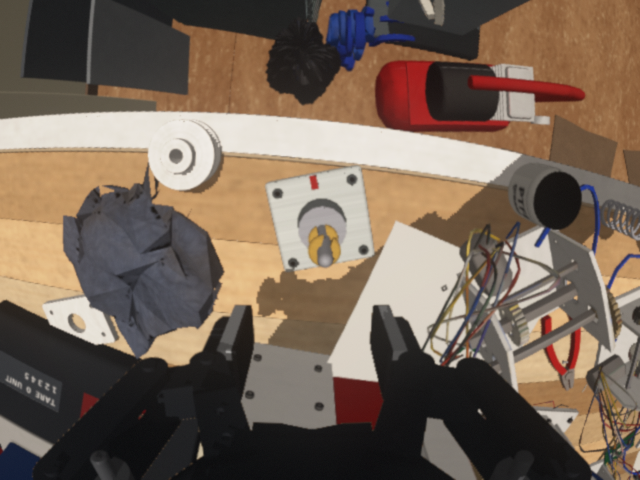

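>>> move_arm:
  rows: "0.1 -0.1 2.6 0 0 -4 0.6; 0 0 2.6 0 0 -4 0.6; 0 0 0 0 0 0 0.6"

```text
time_s: 5.2
eef_pos: [0.5341, -0.2905, 0.198]
eef_rot: [-0.004, 0.621, 0.784, 0.0]
wrist_force: [-0.2, 0.5, 0.4]
opening: 0.602
```

```bash
cat >> h.py <<'E'
def topdown(c,x0,y0,z,size=0.05,n=500,fish=True):
    """rectify the plane at height z: world x to the right, y up"""
    g=np.linspace(-size/2,size/2,n); X,Y=np.meshgrid(x0+g,y0-g)
    P=np.stack([X,Y,np.full_like(X,z)],-1).reshape(-1,3)
    Rm=cv2.Rodrigues(c["rvec"])[0]; p=P@Rm.T+c["tvec"]
    rr=np.hypot(p[:,0],p[:,1]); th=np.arctan2(rr,p[:,2]); k=th/rr
    u=(c["cx"]+c["fx"]*k*p[:,0]).reshape(n,n).astype(np.float32);v=(c["cy"]+c["fy"]*k*p[:,1]).reshape(n,n).astype(np.float32)
    im=cv2.remap(c["color"],u,v,cv2.INTER_CUBIC)
    return im
E
python3 - <<'E'
from h import *
import pickle
c=cam("wrist","w2.png"); stat(); pickle.dump(c,open("w2.pkl","wb"))
a=c["color"]
u,v=proj(c,[.5354,-.2917,.09],True).astype(int);print(u,v)
cv2.imwrite("pics/w2c.png",cv2.resize(a[v-60:v+60,u-80:u+80],None,fx=5,fy=5,interpolation=cv2.INTER_CUBIC))
cv2.imwrite("pics/w2td.png",np.hstack([cv2.resize(topdown(c,.5354,-.2917,z),(400,400)) for z in (.091,.065)]))
E
```

```text
t 5.25 p [ 0.535  -0.2912  0.2002] yaw 103.2 z [-0.0033  0.0028 -1.    ] F [ 0.75 -0.19 -0.72] T [-0.057 -0.019  0.019] open 0.598 q [-0.69  0.36  1.6  -0.    1.18 -2.49]
305 289
```

View pics/w2c.png

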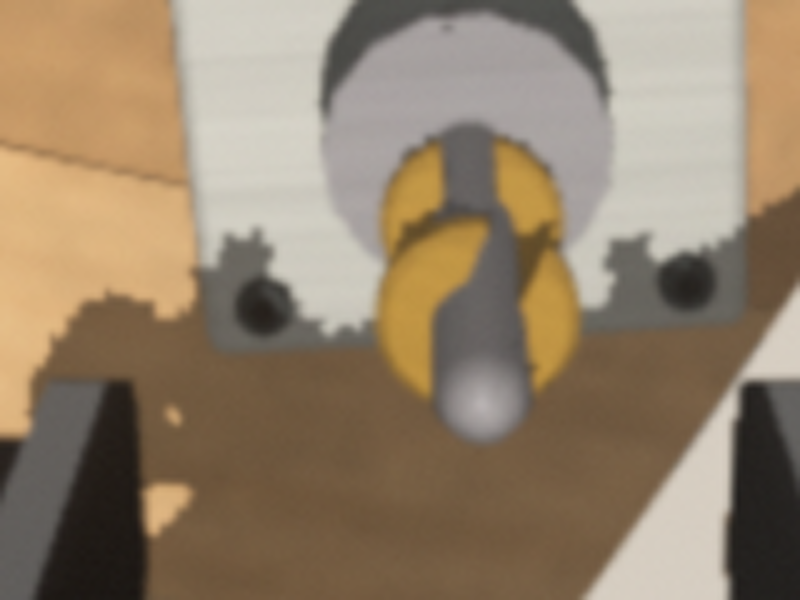

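View pics/w2td.png

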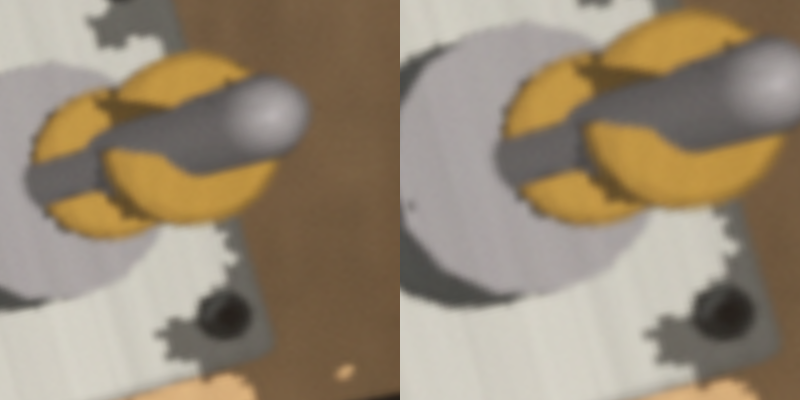

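Run:
```python
from h import *
import pickle
c=cam("wrist","w3.png"); stat(); pickle.dump(c,open("w3.pkl","wb"))
s=cam("side","side3.png"); pickle.dump(s,open("s3.pkl","wb"))
def td(x,y,z,sz):
    im=cv2.resize(topdown(c,x,y,z,sz,800),(400,400),interpolation=cv2.INTER_AREA)
    for k in range(0,400,80): cv2.line(im,(k,0),(k,5),(0,0,255),1);cv2.line(im,(0,k),(5,k),(0,0,255),1)
    cv2.circle(im,(200,200),int(.011/sz*400),(255,0,0),1); return im
cv2.imwrite("pics/w3td.png",np.hstack([td(.5354,-.287,z,.03) for z in (.091,.065)]))
cv2.imwrite("pics/w3td2.png",np.hstack([td(.5354,-.287,.04,.05),td(.5354,-.287,.012,.1)]))
x=cv2.resize(s["color"][260:360,320:420],None,fx=6,fy=6,interpolation=cv2.INTER_CUBIC);cv2.imwrite("pics/s3c.png",x)
```

```text
t 5.3 p [ 0.5359 -0.2919  0.2019] yaw 103.21 z [-8.e-04  7.e-04 -1.e+00] F [-0.48 -0.65  0.31] T [-0.013  0.052 -0.016] open 0.598 q [-0.69  0.36  1.6   0.    1.18 -2.49]
```

View pics/w3td.png

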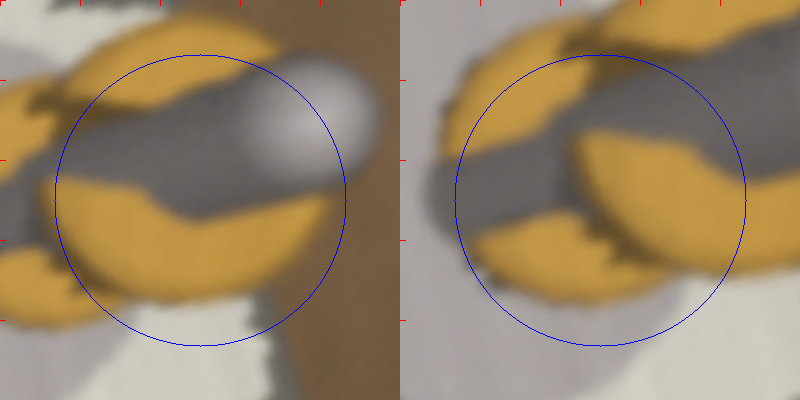

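View pics/w3td2.png

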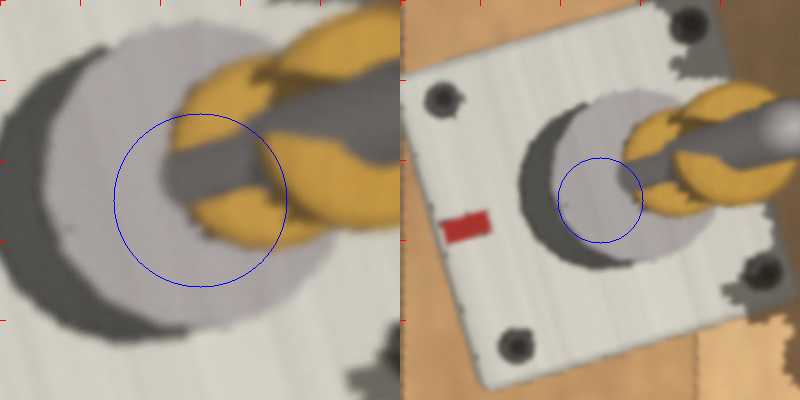

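View pics/s3c.png

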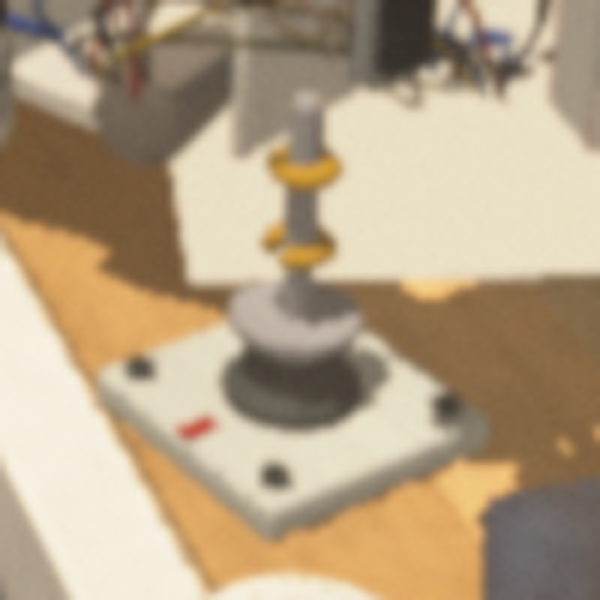

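Run:
```python
from h import *
import pickle
s=pickle.load(open("s3.pkl","rb"));c=pickle.load(open("w3.pkl","rb"))
for P in ([.535,-.2838,.112],[.535,-.2838,.040],[.535,-.2838,.091],[.535,-.2905,.112]): print(P,proj(s,P))
# mark/screws in side: 
print("side screws obs",[ (320+u/6,260+v/6) for u,v in [(140,368),(275,476),(447,408)]])
f=lambda u,v:[.5354+(u-400-200)*.00025,-.287-(v-200)*.00025,.012]
for uv in [(442,100),(517,346),(765,272),(690,27)]: print(np.round(f(*uv),4),proj(s,f(*uv)))
# finger tips predicted
p,r=tool()
for x in (-.026,.026):
  for y in(-.011,.011): print("tip",x,y,proj(c,p+r.apply([x,y,.068]),True))
im=c["color"][300:440,180:450]; cv2.imwrite("pics/w3f.png",cv2.resize(im,None,fx=2.9,fy=2.9))
```

```text
[0.535, -0.2838, 0.112] [369.38390603 273.6063654 ]
[0.535, -0.2838, 0.04] [367.31932125 309.90862788]
[0.535, -0.2838, 0.091] [368.76553973 284.47930025]
[0.535, -0.2905, 0.112] [370.94423932 275.41182046]
side screws obs [(343.3333333333333, 321.3333333333333), (365.8333333333333, 339.3333333333333), (394.5, 328.0)]
[ 0.4959 -0.262   0.012 ] [341.74360323 320.16705989]
[ 0.5146 -0.3235  0.012 ] [364.42672397 338.19321006]
[ 0.5766 -0.305   0.012 ] [393.10349234 326.10034468]
[ 0.5579 -0.2437  0.012 ] [369.66969519 309.56515003]
tip -0.026 -0.011 [241.9239938  309.34437453]
tip -0.026 0.011 [246.20317192 352.87192538]
tip 0.026 -0.011 [367.57140203 309.22253912]
tip 0.026 0.011 [364.25347032 352.86633999]
```

View pics/w3f.png

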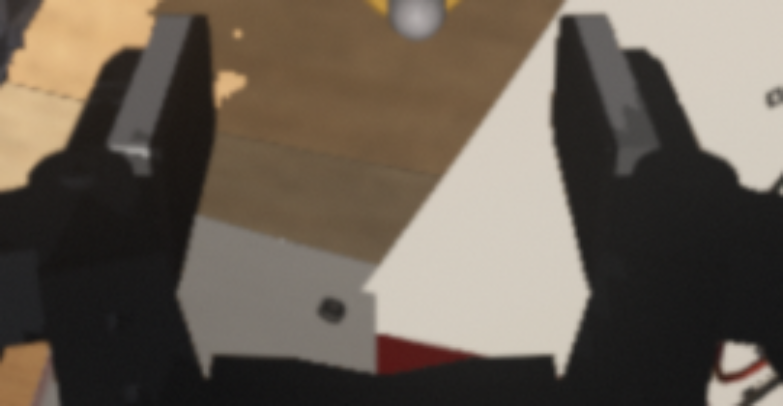

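>>> move_arm:
  rows: "0 0 -3 0 0 0 0.6; 0 0 -3 0 0 0 0.6; 4.1 0.4 0 0 0 0 0.6; 4.1 0.4 0 0 0 0 0.6; 4.1 0.4 0 0 0 0 0.6; 4.1 0.4 0 0 0 0 0.6; 4.1 0.4 0 0 0 0 0.6; 4.1 0.4 0 0 0 0 0.6; 4.1 0.4 0 0 0 0 0.6; 4.1 0.4 0 0 0 0 0.6; 0 0 0 0 0 0 0.6; 0 0 0 0 0 0 0.6"

```text
time_s: 6.55
eef_pos: [0.4918, 0.035, 0.2637]
eef_rot: [0.002, 0.619, 0.785, 0.001]
wrist_force: [0.2, 0.0, -0.0]
opening: 0.597
```

Run:
```python
from h import *
import pickle
c=cam("wrist","w4.png"); stat(); pickle.dump(c,open("w4.pkl","wb"))
print(proj(c,[.494,.039,.056],True))
```

```text
t 6.6 p [0.4919 0.0342 0.2634] yaw 103.39 z [ 0.0028 -0.001  -1.    ] F [ 0.33 -0.06  0.07] T [ 0.028  0.024 -0.051] open 0.601 q [-0.17  0.04  1.85 -0.    1.25 -1.98]
[315.04926518 236.13491078]
```

View pics/w4.png

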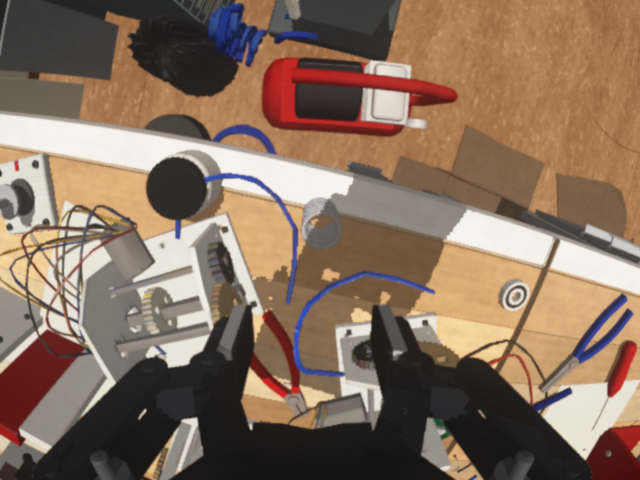

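>>> move_arm:
  rows: "0.5 3 1 0 0 0 0.6; 0.3 3.5 2 0 0 0 0.6; 0 0 1 0 0 0 0.6; 0 0 0 0 0 0 0.6"

```text
time_s: 7.0
eef_pos: [0.5519, 0.056, 0.2199]
eef_rot: [-0.002, 0.621, 0.784, -0.001]
wrist_force: [-0.1, -0.1, -0.5]
opening: 0.599
```

Run:
```python
from h import *
import pickle
c=cam("wrist","w5.png"); stat(); pickle.dump(c,open("w5.pkl","wb"))
u,v=proj(c,[.494,.039,.03],True).astype(int);print(u,v)
cv2.imwrite("pics/w5c.png",cv2.resize(c["color"][v-50:v+50,u-66:u+66],None,fx=6,fy=6,interpolation=cv2.INTER_CUBIC))
cv2.imwrite("pics/w5td.png",np.hstack([cv2.resize(topdown(c,.494,.039,z),(400,400)) for z in (.002,.054)]))
```

```text
t 7.05 p [0.5519 0.0561 0.2211] yaw 103.29 z [-0.0025 -0.     -1.    ] F [-0.48  0.71  0.64] T [0.055 0.016 0.004] open 0.601 q [-0.11  0.23  1.73 -0.    1.19 -1.92]
305 158
```

View pics/w5c.png

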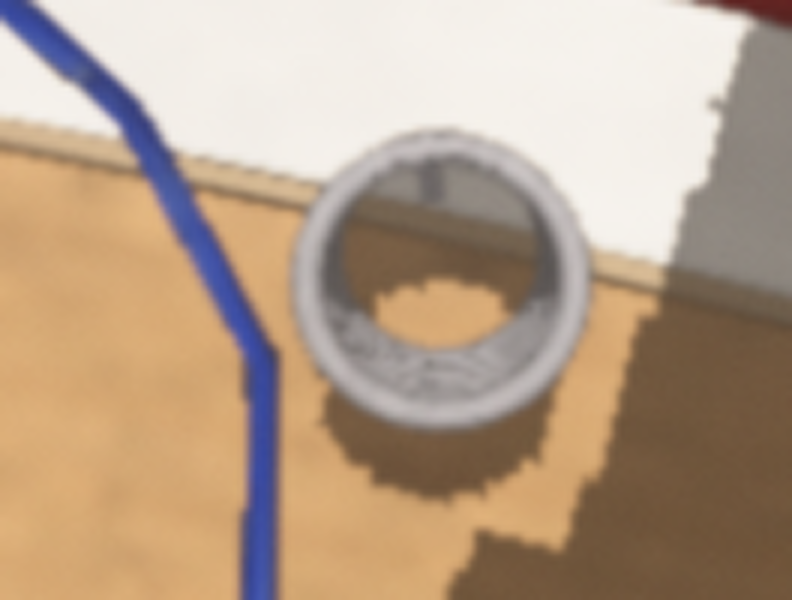

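View pics/w5td.png

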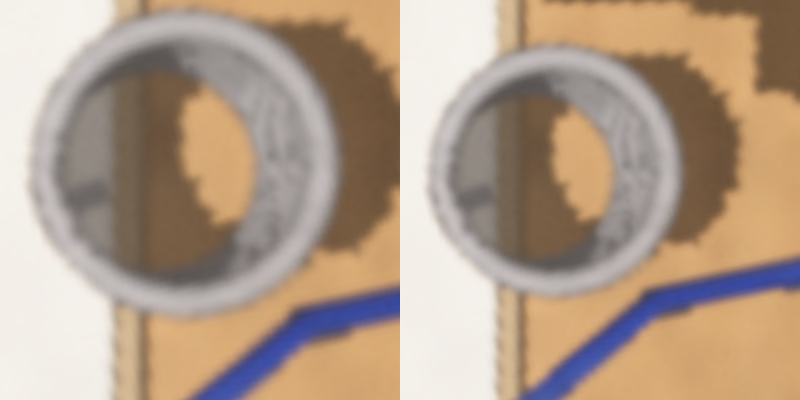

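View pics/w5.png

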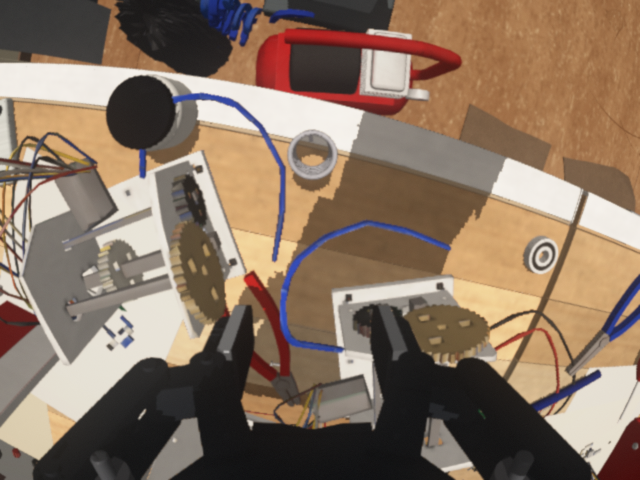

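Run:
```python
from h import *
import pickle
c=pickle.load(open("w5.pkl","rb"))
for n,uv in dict(gearL_right=(222,300),plateL_tr=(203,153),plateLr=(243,272),plateR_tl=(336,292),plateR_t=(345,305),blk=(360,320),gearR=(430,310),jar=(140,110),blackgear=(190,200)).items():
    print(n,*[plane(c,*uv,z,True)[:2].round(3) for z in (0,.04,.08)])
delta([.4886,.0426,.20])
```

```text
gearL_right [ 0.632 -0.005] [0.61  0.001] [0.588 0.007]
plateL_tr [ 0.509 -0.041] [ 0.504 -0.03 ] [ 0.499 -0.019]
plateLr [0.601 0.009] [0.583 0.013] [0.565 0.017]
plateR_tl [0.601 0.09 ] [0.583 0.083] [0.565 0.076]
plateR_t [0.611 0.101] [0.592 0.093] [0.573 0.084]
blk [0.623 0.119] [0.602 0.108] [0.581 0.096]
gearR [0.6  0.18] [0.582 0.16 ] [0.565 0.141]
jar [ 0.483 -0.103] [ 0.481 -0.084] [ 0.48  -0.064]
blackgear [ 0.549 -0.046] [ 0.538 -0.034] [ 0.528 -0.023]
shift cm [ 0.14 -6.47  2.13] rot deg [-0.14 -0.03  0.  ] cur yaw 103.29
```

>>> move_arm:
  rows: "-0.1 -3.2 0 0 0 0 0.6; -0.1 -3.15 2 0 0 0 0.6; 0 0 3 0 0 0 0.6; 0 0 3 0 0 0 0.6; 0 0 0 0 0 0 0.6; 0 0 0 0 0 0 0.6"

```text
time_s: 7.65
eef_pos: [0.4913, 0.0401, 0.1432]
eef_rot: [0.0, 0.62, 0.784, 0.0]
wrist_force: [-0.3, -0.8, 0.3]
opening: 0.598
```

Run:
```python
from h import *
import pickle
c=cam("wrist","w6.png"); stat(); pickle.dump(c,open("w6.pkl","wb"))
p,r=tool()
for P in ([-.026,-.011,.068],[.026,-.011,.068],[0,0,.054],[0,0,.084]): print(proj(c,p+r.apply(P),True))
```

```text
t 7.7 p [0.4921 0.0401 0.1439] yaw 103.36 z [ 2.6e-03 -5.0e-04 -1.0e+00] F [0.02 0.41 0.37] T [-0.024 -0.011  0.002] open 0.603 q [-0.16  0.21  1.93 -0.    0.99 -1.96]
[246.28522682 306.02894418]
[370.55975551 306.02133909]
[308.18884542 347.39171424]
[308.71777023 311.43973881]
```

View pics/w6.png

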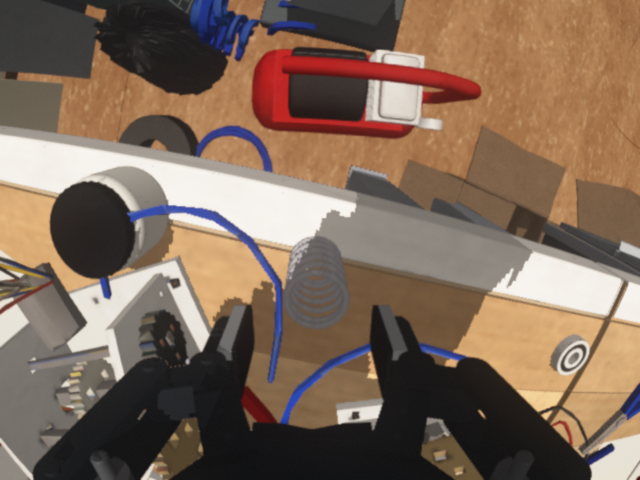

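Run:
```python
from h import *
import pickle
c=pickle.load(open("w6.pkl","rb"))
im=cv2.resize(topdown(c,.4905,.041,.056,.05),(400,400)); cv2.circle(im,(200,200),128,(0,0,255),1)
f=cv2.resize(c["color"][220:360,220:400],None,fx=3,fy=3,interpolation=cv2.INTER_CUBIC)
cv2.imwrite("pics/w6td.png",im);cv2.imwrite("pics/w6f.png",f)
```

```text
(no output)
```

View pics/w6td.png

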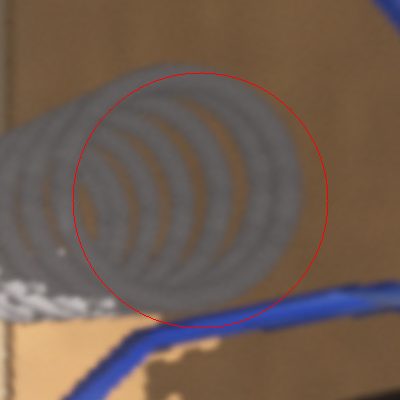

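View pics/w6f.png

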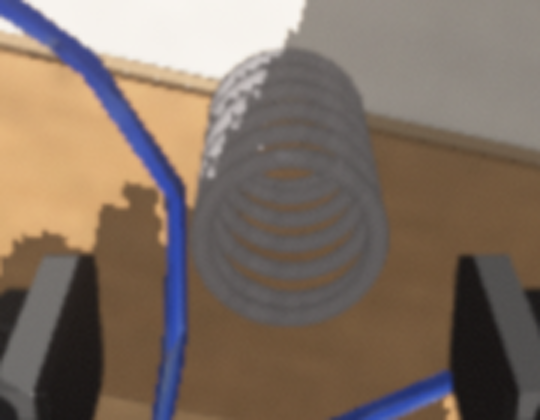

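>>> move_arm:
  rows: "0.15 -0.4 0 0 0 0 0.6; 0 0 2 0 0 0 0.6; 0 0 1.6 0 0 0 0.6; 0 0 1 0 0 0 0.6; 0 0 0 0 0 0 0.6; 0 0 0 0 0 0 0.6"

```text
time_s: 8.3
eef_pos: [0.4874, 0.0412, 0.0966]
eef_rot: [0.0, 0.62, 0.785, 0.0]
wrist_force: [0.6, -0.7, -0.3]
opening: 0.598
```

Run:
```python
from h import *
c=cam("wrist","w7.png"); stat()
```

```text
t 8.35 p [0.4876 0.0411 0.0968] yaw 103.41 z [ 1.5e-03 -2.0e-04 -1.0e+00] F [-0.36  0.38  0.1 ] T [ 0.015  0.022 -0.048] open 0.599 q [-0.16  0.3   1.95  0.    0.89 -1.96]
```

View pics/w7.png

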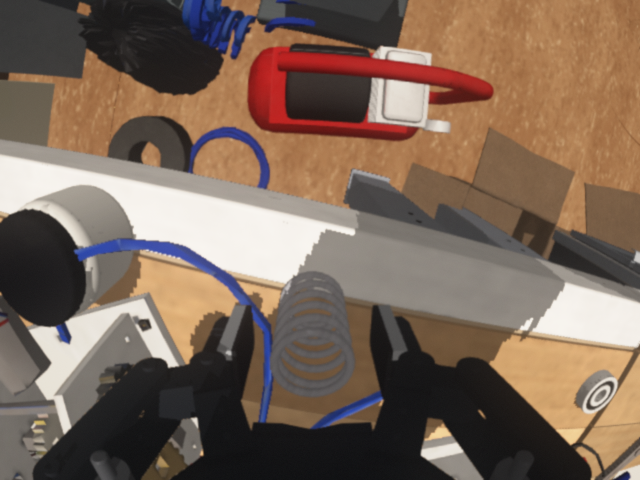

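>>> move_arm:
  rows: "0 0 0 0 0 0 0.2; 0 0 0 0 0 0 0.2; 0 0 0 0 0 0 0.2; 0 0 0 0 0 0 0.2; 0 0 0 0 0 0 0.2; 0 0 0 0 0 0 0.2; 0 0 0 0 0 0 0.2; 0 0 0 0 0 0 0.2"

```text
time_s: 9.15
eef_pos: [0.4876, 0.0411, 0.097]
eef_rot: [0.001, 0.62, 0.785, 0.0]
wrist_force: [-2.2, 0.2, 5.0]
opening: 0.35
```

Run:
```python
from h import *
c=cam("wrist","w8.png"); stat()
```

```text
t 9.2 p [0.4877 0.0411 0.097 ] yaw 103.4 z [ 1.7e-03 -3.0e-04 -1.0e+00] F [-0.7   0.75  4.8 ] T [ 0.053  0.226 -0.101] open 0.352 q [-0.16  0.3   1.95  0.    0.89 -1.96]
```

View pics/w8.png

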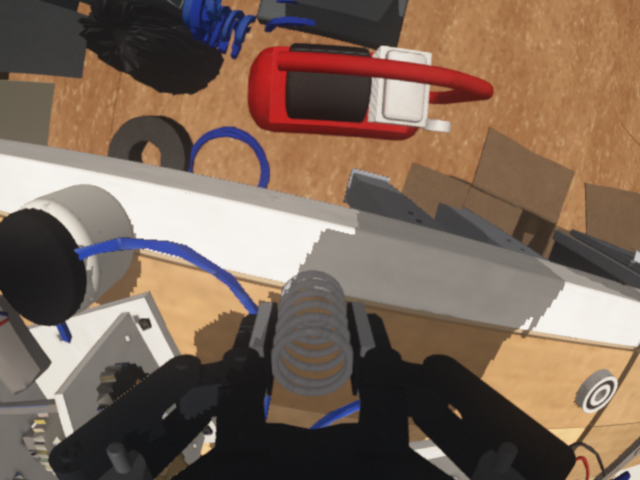

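Run:
```python
from h import *
import pickle
c3=pickle.load(open("w3.pkl","rb"))
# w3 tool pose approx from cam; build w1 cam by relative tool motion
def camfrom(p,yaw,ref,pref,yawref):
    # rotate about z
    Rm=cv2.Rodrigues(ref["rvec"])[0]; C=-Rm.T@ref["tvec"]; A=R.from_euler("z",yaw-yawref,degrees=True).as_matrix()
    C1=np.array(p)+A@(C-np.array(pref)); R1=Rm@A.T
    d=dict(ref); d["rvec"]=cv2.Rodrigues(R1)[0].ravel(); d["tvec"]=-R1@C1; return d
c1=camfrom([.5371,-.2929,.2538],96.18,c3,[.5359,-.2919,.2019],103.21)
im=cv2.imread("pics/w3.png")[330:480,150:460]; cv2.imwrite("pics/t.png",cv2.resize(im,None,fx=2.5,fy=2.5))
im=cv2.imread("pics/w1.png")[300:450,150:460]; cv2.imwrite("pics/t1.png",cv2.resize(im,None,fx=2.5,fy=2.5))
pickle.dump(c1,open("w1.pkl","wb"))
print(proj(c1,[.535,-.2838,.112],True))
```

```text
[322.91931257 264.87485036]
```

View pics/t.png

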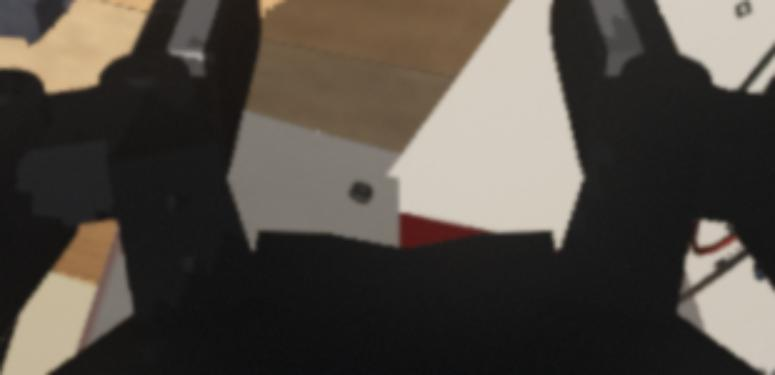

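View pics/t1.png

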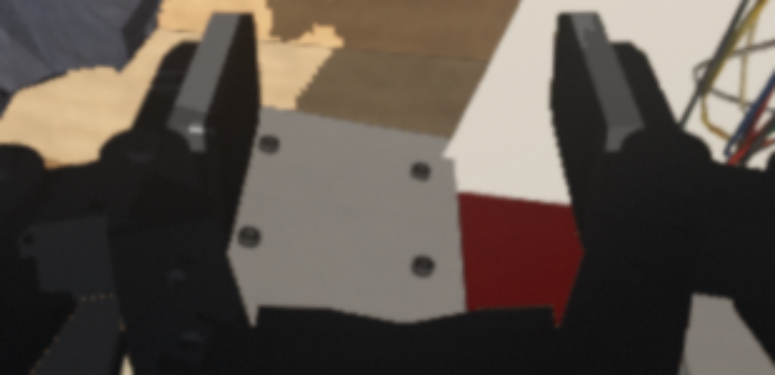

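Run:
```python
from h import *
import pickle
c3=pickle.load(open("w3.pkl","rb"));c1=pickle.load(open("w1.pkl","rb"));s=pickle.load(open("s3.pkl","rb"))
print("tip check",tri([ray(c3,*proj(c3,[.535,-.2838,.09],True),True),ray(c1,*proj(c1,[.535,-.2838,.09],True),True)]))
P=tri([ray(c3,309.2,400.8,True),ray(c1,332,363.2,True)]);print("corner",P,proj(s,P))
P=tri([ray(c3,294,406.4,True),ray(c1,318,368,True)]);print("screw",P,proj(s,P))
for z in(0,.05,.1,.15): 
  P=plane(c1,332,363.2,z,True);print(z,P.round(3),proj(s,P).round(0))
```

```text
tip check [ 0.535  -0.2838  0.09  ]
corner [ 0.67274349 -0.2574402   0.02293453] [428.60541608 299.15311847]
screw [ 0.66707279 -0.2719113   0.03991793] [430.79002049 295.63769166]
0 [ 0.689 -0.252  0.   ] [433. 307.]
0.05 [ 0.652 -0.26   0.05 ] [421. 289.]
0.1 [ 0.616 -0.267  0.1  ] [407. 269.]
0.15 [ 0.579 -0.274  0.15 ] [393. 248.]
```

>>> move_arm:
  rows: "0 0 -1 0 0 0 0.2; 0 0 -4.5 0 0 0 0.2; 0 0 -4.7 0 0 0 0.2; 0 0 -4.7 0 0 0 0.2; 0 0 -4.1 0 0 0 0.2; -2.2 0 0 0 0 0 0.2; -4.3 0.1 0 0 0 0 0.2; -4.3 0.1 0 0 0 0 0.2; -4.4 0.1 0 0 0 0 0.2; -4.4 0.1 0 0 0 0 0.2; -4.4 0.1 0 0 0 0 0.2; -4.3 0.1 0 0 0 0 0.2; -4.3 0.1 0 0 0 0 0.2; -2.2 0 0 0 0 0 0.2; 0 0 1 0 0 6.6 0.2; 0 0 2 0 0 6.6 0.2; 0 0 2 0 0 6.6 0.2; 0 0 0.5 0 0 6.6 0.2; 0 0 0 0 0 0 0.2; 0 0 0 0 0 0 0.2"

```text
time_s: 11.2
eef_pos: [0.5745, -0.2958, 0.2317]
eef_rot: [0.0, 0.782, 0.624, 0.0]
wrist_force: [0.8, -0.0, -1.0]
opening: 0.348
```

Run:
```python
from h import *
import pickle
c=cam("wrist","w9.png"); stat(); pickle.dump((c,tool()[0],tool()[1].as_quat()),open("w9.pkl","wb"))
s=cam("side","s9.png")
cv2.imwrite("pics/s9c.png",cv2.resize(s["color"][200:360,320:460],None,fx=4,fy=4))
```

```text
t 11.25 p [ 0.5747 -0.2959  0.232 ] yaw 77.16 z [ 1.1e-03 -9.0e-04 -1.0e+00] F [ 0.31  0.09 -0.47] T [ 0.027 -0.022 -0.041] open 0.349 q [-0.66  0.4   1.48 -0.    1.26 -2.01]
```

View pics/w9.png

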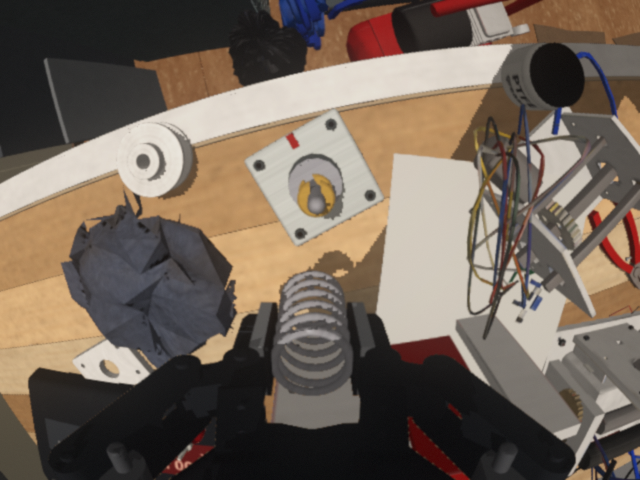

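View pics/s9c.png

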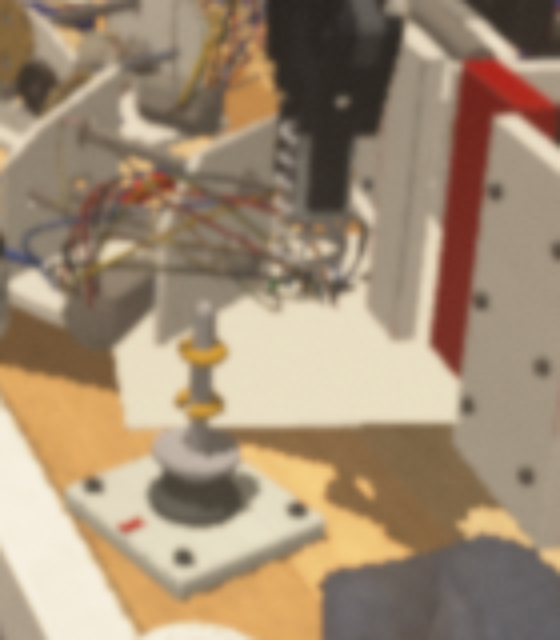

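```bash
cat >> h.py <<'E'
def circ(c,ctr,ex,ey,r,n=60):
    a=np.linspace(0,2*np.pi,n); return np.array([proj(c,ctr+r*(np.cos(t)*ex+np.sin(t)*ey),True) for t in a])
def overlay(c,p,r,off,rod,fn,box,k,tz=.097,extra=()):
    x0,y0,x1,y1=box; im=cv2.resize(c["color"][y0:y1,x0:x1],None,fx=k,fy=k,interpolation=cv2.INTER_CUBIC)
    def draw(pts,col): 
        q=((pts-[x0,y0]+.5)*k*8).astype(np.int32); cv2.polylines(im,[q.reshape(-1,1,2)],False,col,1,cv2.LINE_AA,3)
    ex,ey=r.apply([1,0,0]),r.apply([0,1,0])
    for z,rad,col in((tz-.056,.016,(0,0,255)),(tz-.056,.0125,(0,0,255)),(tz,.016,(0,255,0)),(tz-.0035,.0125,(0,255,0))):
        draw(circ(c,p+r.apply([off[0],off[1],z]),ex,ey,rad),col)
    X,Y=np.eye(3)[0],np.eye(3)[1]
    for z,rad,col in((.04,.0195,(255,0,0)),(.065,.011,(255,0,255)),(.091,.011,(255,0,0)),(.107,.005,(255,255,0))):
        draw(circ(c,np.array([*rod,z]),X,Y,rad),col)
    for pts in extra: draw(pts,(0,255,255))
    cv2.imwrite("pics/"+fn,im)
E
python3 - <<'E'
from h import *
import pickle
c,p,q=pickle.load(open("w9.pkl","rb")); r=R.from_quat(q)
overlay(c,p,r,(.002,0),(.535,-.2838),"o9a.png",(255,255,375,405),5)
overlay(c,p,r,(.002,0),(.535,-.2838),"o9b.png",(265,140,365,230),7)
E
```

```text
(no output)
```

View pics/o9a.png

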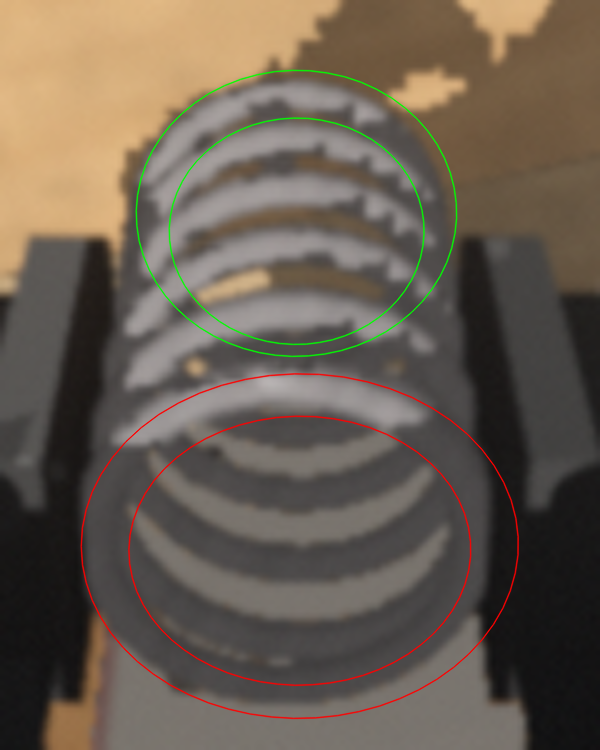

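View pics/o9b.png

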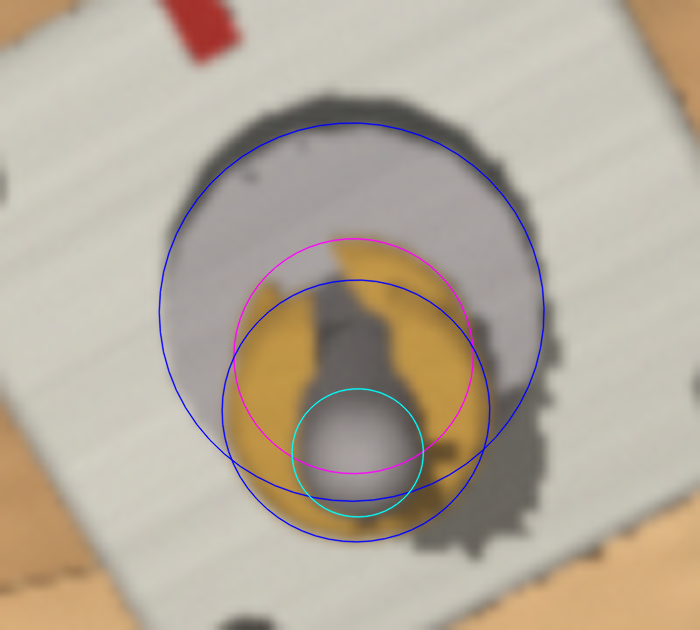

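Run:
```python
from h import *
import pickle
c,p,q=pickle.load(open("w9.pkl","rb")); r=R.from_quat(q)
im=[]
for i,(off,tz) in enumerate([((.001,0.0),.105),((.001,-.002),.101)]):
    overlay(c,p,r,off,(.535,-.2838),"t.png",(255,255,375,405),3.3,tz); im.append(cv2.imread("pics/t.png"))
# w8 with rebuilt cam
Rm=cv2.Rodrigues(c["rvec"])[0];C=-Rm.T@c["tvec"]
p8=np.array([.4877,.0411,.097]);A=R.from_euler("z",103.4-77.16,degrees=True)
d=dict(c);R8=Rm@A.as_matrix().T;C8=p8+A.apply(C-p);d["rvec"]=cv2.Rodrigues(R8)[0].ravel();d["tvec"]=-R8@C8;d["color"]=cv2.imread("pics/w8.png")
overlay(d,p8,A*r,(.001,0),(.535,-.2838),"o8.png",(255,255,375,405),5)
cv2.imwrite("pics/o9c.png",np.hstack(im))
```

```text
(no output)
```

View pics/o9c.png

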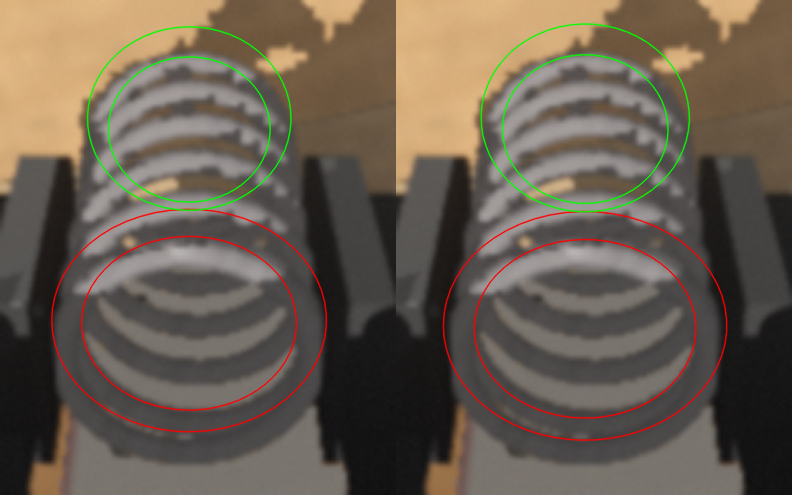

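View pics/o8.png

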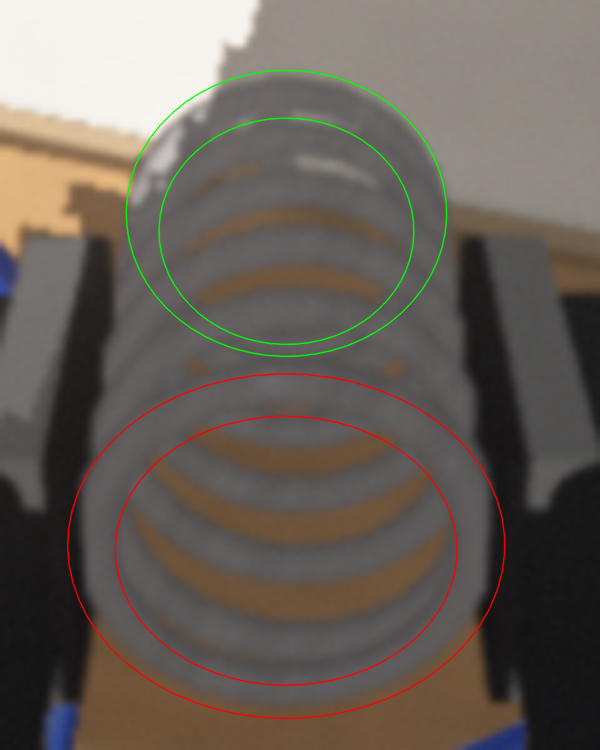

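Run:
```python
from h import *
import pickle
def notch(c,rod,z,ang):
    a=np.radians(ang);d=np.array([np.cos(a),np.sin(a),0]);n=np.array([-d[1],d[0],0]);o=np.array([*rod,z])
    return [np.array([proj(c,o+d*s+n*w,True) for s in(.004,.011)]) for w in(-.0032,.0032)]
c,p,q=pickle.load(open("w9.pkl","rb")); r=R.from_quat(q)
rod=(.5348,-.2839)
overlay(c,p,r,(0,0),rod,"t.png",(285,155,345,225),6.5,extra=notch(c,rod,.091,172.5)+notch(c,rod,.065,194.5)); a=cv2.imread("pics/t.png")
c3=pickle.load(open("w3.pkl","rb"))
u,v=proj(c3,[*rod,.08],True).astype(int)
overlay(c3,p,r,(0,0),rod,"t.png",(u-30,v-35,u+30,v+35),6.5,extra=notch(c3,rod,.091,172.5)+notch(c3,rod,.065,194.5)); b=cv2.imread("pics/t.png")
cv2.imwrite("pics/n.png",np.hstack([a,b])); print(a.shape)
```

```text
(455, 390, 3)
```

View pics/n.png

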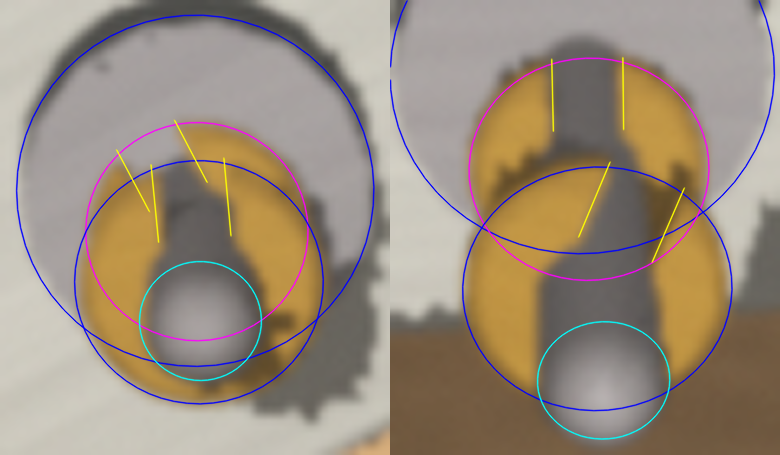

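>>> move_arm:
  rows: "0.1 -2.1 0 0 0 0 0.2; 0.1 -2.16 0 0 0 0 0.2; 0 0 1 0 0 0 0.2; 0 0 0 0 0 0 0.2; 0 0 0 0 0 0 0.2; 0 0 0 0 0 0 0.2"

```text
time_s: 11.9
eef_pos: [0.5341, -0.2845, 0.2213]
eef_rot: [0.0, 0.782, 0.623, 0.0]
wrist_force: [0.8, 0.8, -0.4]
opening: 0.351
```

Run:
```python
from h import *
import pickle
c=cam("wrist","w10.png"); stat(); 
s=cam("side","s10.png"); delta([.5336,-.2845,.222])
a=cv2.resize(s["color"][240:330,335:415],None,fx=6,fy=6,interpolation=cv2.INTER_CUBIC)
b=cv2.resize(c["color"][230:380,260:380],None,fx=3.6,fy=3.6,interpolation=cv2.INTER_CUBIC)
cv2.imwrite("pics/s10c.png",a);cv2.imwrite("pics/w10c.png",b)
```

```text
t 11.95 p [ 0.534  -0.2844  0.2212] yaw 77.02 z [ 7.e-04 -4.e-04 -1.e+00] F [-0.43 -0.45 -0.06] T [ 0.009  0.008 -0.01 ] open 0.349 q [-0.69  0.33  1.6   0.    1.21 -2.03]
shift cm [-0.02 -0.03 -0.08] rot deg [0.04 0.01 0.  ] cur yaw 77.02
```

View pics/s10c.png

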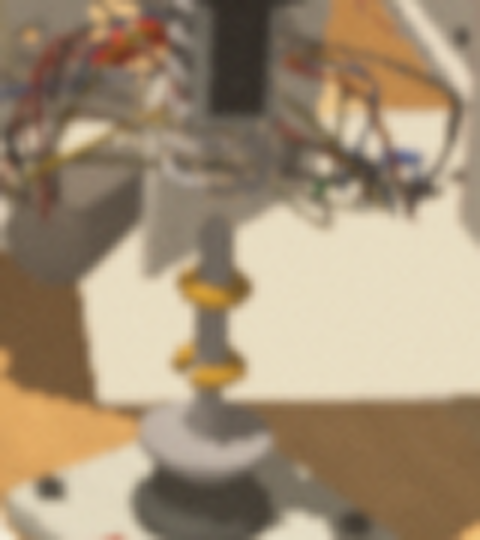

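View pics/w10c.png

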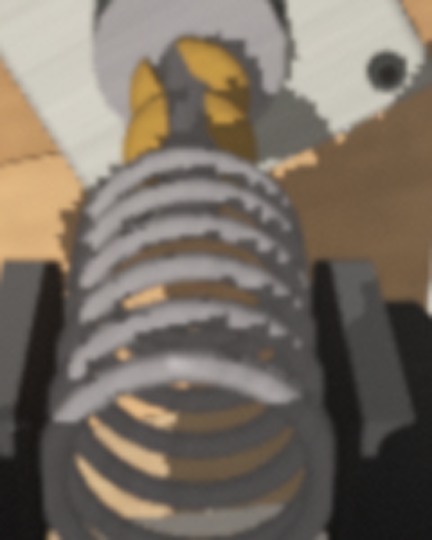

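>>> move_arm:
  rows: "0 0 1 0 0 0 0.2; 0 0 0.8 0 0 0 0.2; 0 0 0.8 0 0 0 0.2; 0 0 0.3 0 0 0 0.2; 0 0 0 0 0 0 0.2; 0 0 0 0 0 0 0.2"

```text
time_s: 12.6
eef_pos: [0.5334, -0.2842, 0.1919]
eef_rot: [0.0, 0.783, 0.623, 0.0]
wrist_force: [0.6, 0.4, -0.5]
opening: 0.353
```

Run:
```python
from h import *
stat(); stat()
```

```text
t 12.6 p [ 0.5334 -0.2842  0.1919] yaw 77.0 z [ 1.e-04 -0.e+00 -1.e+00] F [ 0.61  0.38 -0.51] T [-0.026 -0.007  0.009] open 0.353 q [-0.69  0.36  1.62  0.    1.16 -2.03]
t 12.6 p [ 0.5334 -0.2842  0.1919] yaw 77.0 z [ 1.e-04 -0.e+00 -1.e+00] F [ 0.61  0.38 -0.51] T [-0.026 -0.007  0.009] open 0.353 q [-0.69  0.36  1.62  0.    1.16 -2.03]
```

>>> move_arm:
  rows: "0 0 0.2 0 0 0 0.2; 0 0 0.1 0 0 0 0.2; 0 0 0.1 0 0 0 0.2; 0 0 0.1 0 0 0 0.2; 0 0 0 0 0 0 0.2; 0 0 0 0 0 0 0.2"

```text
time_s: 13.2
eef_pos: [0.5333, -0.2842, 0.1869]
eef_rot: [-0.0, 0.783, 0.623, -0.0]
wrist_force: [0.6, -0.0, -0.1]
opening: 0.348
```

>>> move_arm:
  rows: "0 0 0.1 0 0 0 0.2; 0 0 0.1 0 0 0 0.2; 0 0 0 0 0 0 0.2; 0 0 0 0 0 0 0.2"

```text
time_s: 13.6
eef_pos: [0.5333, -0.2842, 0.1848]
eef_rot: [-0.0, 0.783, 0.623, 0.0]
wrist_force: [-0.7, 0.4, -0.3]
opening: 0.349
```

>>> move_arm:
  rows: "0 0 0.1 0 0 0 0.2; 0 0 0.1 0 0 0 0.2; 0 0 0.1 0 0 0 0.2; 0 0 0 0 0 0 0.2"

```text
time_s: 14.0
eef_pos: [0.5332, -0.2841, 0.1816]
eef_rot: [-0.0, 0.783, 0.623, -0.0]
wrist_force: [0.7, -0.0, -0.4]
opening: 0.353
```

>>> move_arm:
  rows: "0 0 0.1 0 0 0 0.2; 0 0 0.1 0 0 0 0.2; 0 0 0.1 0 0 0 0.2; 0 0 0 0 0 0 0.2"

```text
time_s: 14.4
eef_pos: [0.5333, -0.2841, 0.1787]
eef_rot: [-0.0, 0.783, 0.623, -0.0]
wrist_force: [0.2, -0.6, -0.5]
opening: 0.35
```

>>> move_arm:
  rows: "0 0 0.1 0 0 0 0.2; 0 0 0.1 0 0 0 0.2; 0 0 0.1 0 0 0 0.2; 0 0 0 0 0 0 0.2; 0 0 0 0 0 0 0.2"

```text
time_s: 14.9
eef_pos: [0.5333, -0.2841, 0.1758]
eef_rot: [-0.0, 0.783, 0.623, -0.0]
wrist_force: [-0.2, 0.4, -0.3]
opening: 0.349
```

Run:
```python
from h import *
c=cam("wrist","w11.png"); s=cam("side","s11.png"); stat()
a=cv2.resize(s["color"][240:330,335:415],None,fx=6,fy=6,interpolation=cv2.INTER_CUBIC)
b=cv2.resize(c["color"][230:380,260:380],None,fx=3.6,fy=3.6,interpolation=cv2.INTER_CUBIC)
b=cv2.resize(b,(432,540)); cv2.imwrite("pics/c11.png",np.hstack([a,b[:540]])[:, :800])
```

```text
t 15.0 p [ 0.5334 -0.2842  0.1759] yaw 77.0 z [ 0.  0. -1.] F [ 0.37  0.69 -0.56] T [ 0.022 -0.004  0.017] open 0.347 q [-0.69  0.38  1.63  0.    1.13 -2.03]
```

View pics/c11.png

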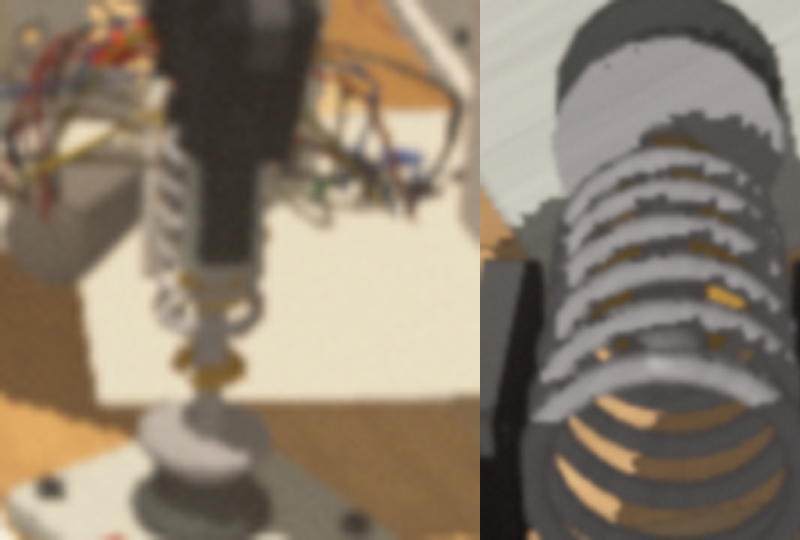

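>>> move_arm:
  rows: "-0.04 0.05 0 0 0 -4 0.2; 0 0 0 0 0 -6 0.2; 0 0 0 0 0 -6 0.2; 0 0 0 0 0 -6 0.2; 0 0 0 0 0 0 0.2; 0 0 0.3 0 0 0 0.2; 0 0 0.4 0 0 0 0.2; 0 0 0.3 0 0 0 0.2; 0 0 0 0 0 0 0.2; 0 0 0 0 0 0 0.2"

```text
time_s: 16.0
eef_pos: [0.5337, -0.2846, 0.1656]
eef_rot: [-0.0, 0.65, 0.76, 0.0]
wrist_force: [0.4, -0.7, -0.7]
opening: 0.35
```

>>> move_arm:
  rows: "0 0 0.1 0 0 0 0.2; 0 0 0.1 0 0 0 0.2; 0 0 0.1 0 0 0 0.2; 0 0 0.1 0 0 0 0.2; 0 0 0 0 0 0 0.2; 0 0 0 0 0 0 0.2"

```text
time_s: 16.6
eef_pos: [0.5337, -0.2846, 0.1619]
eef_rot: [-0.0, 0.649, 0.76, -0.0]
wrist_force: [0.7, -0.1, -1.6]
opening: 0.349
```

>>> move_arm:
  rows: "0 0 0.1 0 0 0 0.2; 0 0 0.1 0 0 0 0.2; 0 0 0 0 0 0 0.2; 0 0 0 0 0 0 0.2"

```text
time_s: 17.0
eef_pos: [0.5337, -0.2846, 0.1598]
eef_rot: [-0.0, 0.649, 0.76, 0.0]
wrist_force: [-0.7, -0.5, -1.1]
opening: 0.357
```

>>> move_arm:
  rows: "0 0 0.1 0 0 0 0.2; 0 0 0.1 0 0 0 0.2; 0 0 0 0 0 0 0.2; 0 0 0 0 0 0 0.2"

```text
time_s: 17.4
eef_pos: [0.5337, -0.2846, 0.1578]
eef_rot: [-0.0, 0.649, 0.76, 0.0]
wrist_force: [0.7, 0.7, -0.9]
opening: 0.349
```

>>> move_arm:
  rows: "0 0 0.1 0 0 0 0.2; 0 0 0.1 0 0 0 0.2; 0 0 0.1 0 0 0 0.2; 0 0 0 0 0 0 0.2; 0 0 0 0 0 0 0.2"

```text
time_s: 17.9
eef_pos: [0.5337, -0.2846, 0.1548]
eef_rot: [-0.0, 0.649, 0.76, 0.0]
wrist_force: [0.6, -0.5, -1.0]
opening: 0.348
```

Run:
```python
from h import *
c=cam("wrist","w12.png"); s=cam("side","s12.png"); stat()
a=cv2.resize(s["color"][240:330,335:415],None,fx=6,fy=6,interpolation=cv2.INTER_CUBIC)
b=cv2.resize(c["color"][230:380,260:380],None,fx=3.6,fy=3.6,interpolation=cv2.INTER_CUBIC)
b=cv2.resize(b,(432,540)); cv2.imwrite("pics/c12.png",np.hstack([a,b[:540]])[:, :800])
```

```text
t 18.0 p [ 0.5338 -0.2847  0.1549] yaw 99.0 z [ 1.e-04 -0.e+00 -1.e+00] F [ 0.47  0.11 -1.52] T [ 0.002 -0.007 -0.02 ] open 0.349 q [-0.69  0.41  1.64  0.    1.09 -2.41]
```

View pics/c12.png

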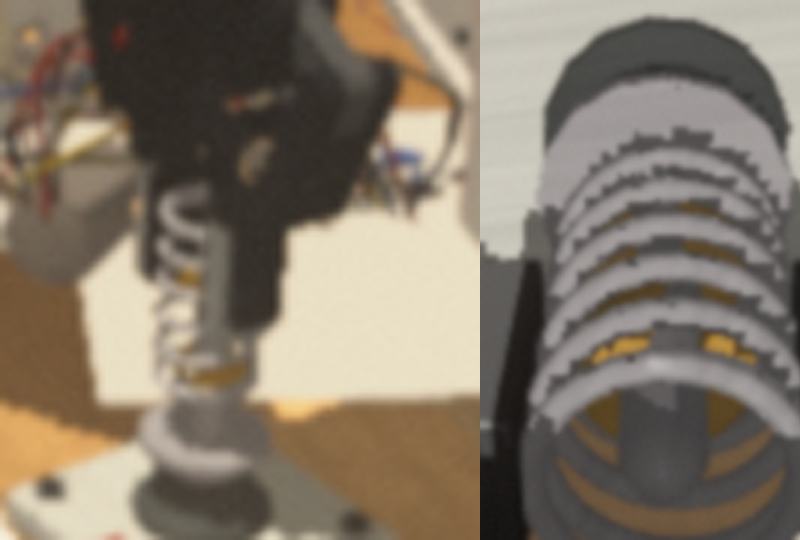

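>>> move_arm:
  rows: "0 0 0.1 0 0 0 0.2; 0 0 0.1 0 0 0 0.2; 0 0 0.1 0 0 0 0.2; 0 0 0.1 0 0 0 0.2; 0 0 0 0 0 0 0.2"

```text
time_s: 18.5
eef_pos: [0.5336, -0.2846, 0.1506]
eef_rot: [-0.0, 0.649, 0.76, 0.0]
wrist_force: [-0.3, -0.2, 0.0]
opening: 0.354
```

>>> move_arm:
  rows: "0 0 0.2 0 0 0 0.2; 0 0 0.2 0 0 0 0.2; 0 0 0.2 0 0 0 0.2; 0 0 0.2 0 0 0 0.2; 0 0 0.2 0 0 0 0.2; 0 0 0 0 0 0 0.2; 0 0 0 0 0 0 0.2"

```text
time_s: 19.2
eef_pos: [0.5337, -0.2847, 0.1408]
eef_rot: [-0.0, 0.649, 0.76, 0.0]
wrist_force: [-0.3, 0.1, -0.4]
opening: 0.35
```

>>> move_arm:
  rows: "0 0 0.1 0 0 0 0.2; 0 0 0.1 0 0 0 0.2; 0 0 0.1 0 0 0 0.2; 0 0 0 0 0 0 0.2; 0 0 0 0 0 0 0.2"

```text
time_s: 19.7
eef_pos: [0.5337, -0.2846, 0.1378]
eef_rot: [-0.0, 0.649, 0.76, 0.0]
wrist_force: [0.4, -0.1, -0.6]
opening: 0.348
```

>>> move_arm:
  rows: "0 0 0.1 0 0 0 0.2; 0 0 0 0 0 0 0.2; 0 0 0 0 0 0 0.2"

```text
time_s: 20.0
eef_pos: [0.5339, -0.2848, 0.1371]
eef_rot: [0.0, 0.649, 0.76, -0.0]
wrist_force: [-0.9, 1.2, 0.3]
opening: 0.351
```

>>> move_arm:
  rows: "0 0 0.05 0 0 0 0.2; 0 0 0 0 0 0 0.2; 0 0 0 0 0 0 0.2"

```text
time_s: 20.3
eef_pos: [0.5339, -0.2848, 0.1367]
eef_rot: [0.0, 0.649, 0.76, 0.0]
wrist_force: [0.3, 0.3, 2.6]
opening: 0.348
```

Run:
```python
from h import *
c=cam("wrist","w13.png"); s=cam("side","s13.png"); stat()
a=cv2.resize(s["color"][240:330,335:415],None,fx=6,fy=6,interpolation=cv2.INTER_CUBIC)
b=cv2.resize(c["color"][230:380,260:380],None,fx=3.6,fy=3.6,interpolation=cv2.INTER_CUBIC)
b=cv2.resize(b,(432,540)); cv2.imwrite("pics/c13.png",np.hstack([a,b[:540]])[:, :800])
```

```text
t 20.4 p [ 0.5339 -0.2847  0.1366] yaw 99.0 z [ 3.e-04 -2.e-04 -1.e+00] F [0.42 0.09 2.47] T [ 0.033  0.054 -0.038] open 0.349 q [-0.69  0.44  1.64  0.    1.06 -2.41]
```

View pics/c13.png

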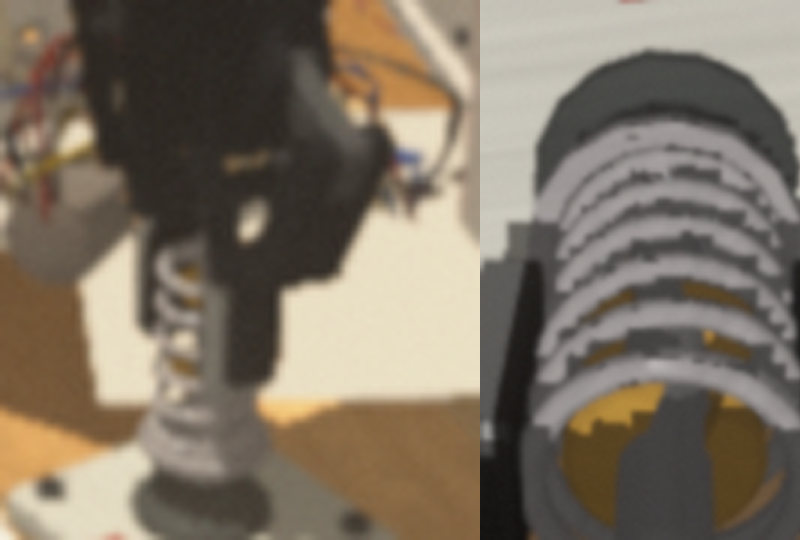

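>>> move_arm:
  rows: "0 0 0 0 0 0 0.45; 0 0 0 0 0 0 0.55; 0 0 0 0 0 0 0.6; 0 0 0 0 0 0 0.6; 0 0 0 0 0 0 0.6; 0 0 -0.5 0 0 0 0.6; 0 0 -1 0 0 0 0.6; 0 0 0 0 0 0 0.6"

```text
time_s: 21.2
eef_pos: [0.5347, -0.2854, 0.1535]
eef_rot: [0.002, 0.649, 0.76, 0.0]
wrist_force: [0.1, -1.0, -0.4]
opening: 0.602
```

Run:
```python
from h import *
c=cam("wrist","w14.png"); s=cam("side","s14.png"); stat()
a=cv2.resize(s["color"][240:330,335:415],None,fx=6,fy=6,interpolation=cv2.INTER_CUBIC)
b=cv2.resize(c["color"][230:380,260:380],None,fx=3.6,fy=3.6,interpolation=cv2.INTER_CUBIC)
b=cv2.resize(b,(432,540)); cv2.imwrite("pics/c14.png",np.hstack([a,b[:540]])[:, :800])
```

```text
t 21.3 p [ 0.5341 -0.285   0.1522] yaw 99.0 z [ 0.0012 -0.001  -1.    ] F [-0.07  1.38  0.24] T [ 0.012 -0.018 -0.042] open 0.602 q [-0.69  0.42  1.64 -0.    1.08 -2.41]
```

View pics/c14.png

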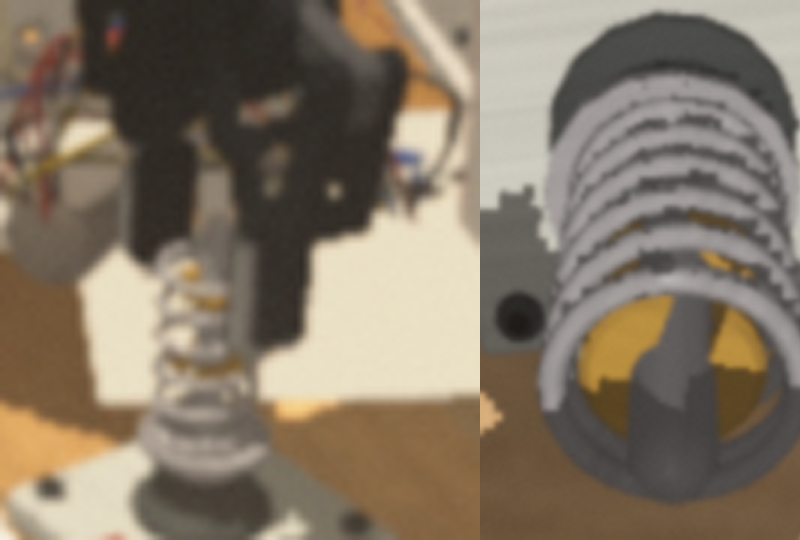

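Spring seated and let go. Retract upward.

>>> move_arm:
  rows: "0 0 -2 0 0 0 0.6; 0 0 -3 0 0 0 0.6; 0 0 -3 0 0 0 0.6; 0 0 -3 0 0 0 0.6; 0 0 0 0 0 0 0.6; 0 0 0 0 0 0 0.6; 0 0 0 0 0 0 0.6"

```text
time_s: 22.0
eef_pos: [0.5331, -0.2842, 0.2599]
eef_rot: [-0.001, 0.649, 0.76, -0.0]
wrist_force: [0.2, 0.5, -0.5]
opening: 0.603
```

Run:
```python
from h import *
c=cam("wrist","w15.png"); s=cam("side","s15.png"); stat()
a=cv2.resize(s["color"][240:340,325:415],None,fx=4.6,fy=4.6,interpolation=cv2.INTER_CUBIC)[:460]
b=cv2.resize(topdown(c,.535,-.2838,.096,.06),(380,380)); cv2.circle(b,(190,190),int(.016/.06*380),(0,0,255),1)
b2=np.zeros((a.shape[0],380,3),np.uint8); b2[:380]=b
cv2.imwrite("pics/c15.png",np.hstack([a,b2])[:, :800])
overlay(c,*tool(),(0,0),(.535,-.2838),"o15.png",(250,200,370,330),5,extra=[circ(c,np.array([.535,-.2838,.096]),np.eye(3)[0],np.eye(3)[1],.016)])
```

```text
t 22.1 p [ 0.5331 -0.2842  0.2596] yaw 99.0 z [-0.0024  0.0019 -1.    ] F [-0.4  -0.08 -0.11] T [-0.042  0.018  0.016] open 0.599 q [-0.69  0.29  1.57  0.    1.29 -2.41]
```

View pics/c15.png

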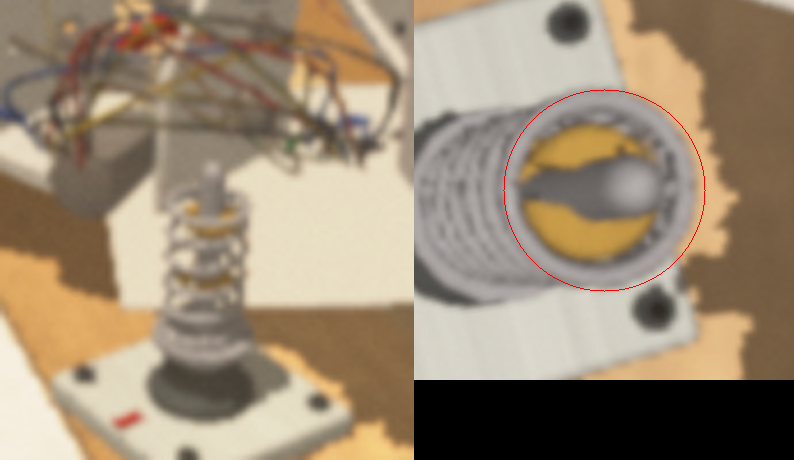

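View pics/w15.png

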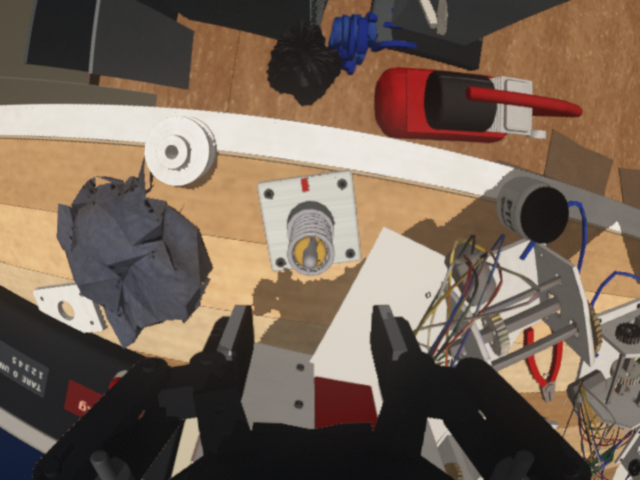

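View pics/o15.png

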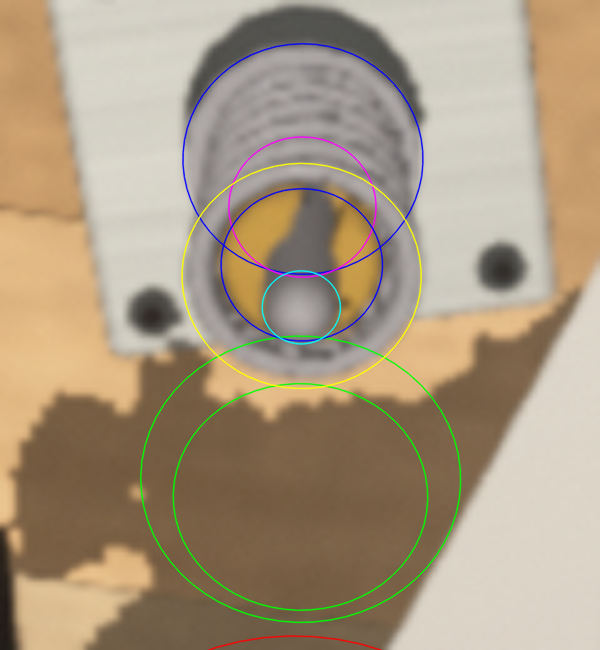

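Run:
```python
from bench import ctrl
print(ctrl.hand_in())
```

```text
the job is handed in; nothing more can be done
None
```

The spring is on the rod and stands home on its seat. I let it go, pulled the gripper up clear of the rod, and handed the job in at about 22 s of the 72 s allowed.

- **Notches:** In the wrist pictures the notches pointed to about 172° (upper collar) and 194° (lower collar) in world axes. The wire end of the free-standing spring pointed to about 199°.
- **Threading:** I turned the spring to 172° and passed the upper collar, then turned it 22° between the collars and passed the lower one. At neither collar did any reading show an upward push on the tool. The only push came on reaching the seat, about 2.6 N.
- **Last checks:** In the final side and wrist pictures the spring stands upright round the rod on the seat. The upper collar shows just inside its top turn, and it looks central on the rod to about 1 mm. The gripper touched nothing, and the wrist force was back at noise level.
- **Bystanders:** The jar and pulley look undisturbed in the last wrist picture. The bearing was not in that view, but the arm did not go near it.
- **Disagreements:** The wrist and side cameras placed the rod 2–8 mm apart, mostly along the side camera's view. The spring's top turn also looked about 7% smaller close up than the calibration predicted. I therefore aimed by the offset between spring and rod in the wrist camera, not by absolute positions.

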